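Drop the crank into its square drive and wind the valve onto the test nozzle

TASK

The crank of the air-check jig is only resting in its collar. Press it down and turn it a little at a time until its square end drops fully home in the drive; then take the crank by its loose spinning grip and wind it clockwise (seen from above) until the carriage with the valve is up against the test nozzle at its stop. Leave the crank seated, do not push the carriage or valve by hand, and leave the things around the jig where they are.

Things in the scene. Friction and masses are not known exactly. Their poses are not given: they have to be found in the camera images.
- air_jig: The air-check jig, fixed to the desk: grey base plate 130 x 215 x 12 mm with a round aluminium collar, and a block with a short brass nozzle. Origin: on the upright axis of collar and crank, level with the desk top. x: from the collar toward the rails of the carriage, which runs 57 mm beside the axis; -y: the carriage's way toward the nozzle. Apart from the crank nothing is higher than the collar.
- collar_rim (a point): Centre of the collar's top rim, 76 mm above the desk; collar 54 mm outside, bore 36 mm. Deep in it, hidden by the crank, is the drive: a square recess, 22.6 mm across flats, at an unknown angle. It does not turn (friction 0.3 N m; a stop bars counter-clockwise turning from the start) until the square end is in it.
- crank_hub (a point): Centre of the hub block of the loose crank (0.5 kg), dark steel, on the turning axis above the arm: 36 mm long along the arm, 24 mm across (grasp it here, across the arm), 40 mm tall. x along the arm toward the grip, z up. The arm's top is 20 mm below this point; a round counterweight reaches 66 mm to -x. 120 mm above the desk at the start, 106 mm when fully home.
- crank_foot (a point): Centre of the underside of the crank's square end (20 mm across flats, 14 mm long, below a 34 mm round barrel that turns in the collar). At the start it rests crossed on the rim of the recess, 42 mm above the desk; fully home it is 28 mm above. It enters within about 8 degrees of alignment; there is such a place every quarter turn, 15 to 75 degrees from the start whichever way one turns.
- crank_grip: The black grip sleeve of the crank: upright, 25 mm diameter, 44 mm tall, spinning freely on its pin. Origin: its centre, 80 mm from the crank's axis along the arm and 4 mm above the hub's centre. z up; its x and y spin with it.
- carriage (a joint): How far the carriage has been wound toward the nozzle, m: 0 at the start, 0.044 at its stop with the valve against the nozzle. The seated crank drives it: 11 mm per radian clockwise seen from above, so 4 rad (230 degrees) in all, after up to 16 degrees of play; it takes about 4 N at the grip. It stays where it is left.
- valve_slide: The steel carriage block (60 x 76 x 9 mm) with the light grey valve (111 mm long) held on it; origin coincides with the jig's origin when carriage = 0, and moves with the carriage along the jig's -y. Not to be pushed directly.
- cleaner_bottle: Bystander: white bottle with blue cap, 58 mm diameter, 158 mm tall, standing behind the jig; origin under its centre.
- air_cylinder: Bystander: small light grey air cylinder, 22 x 76 x 22 mm, lying behind the jig; origin under its centre.
- marker: Bystander: white and black marker pen, 135 mm long, 17 mm thick, lying in front and to the left; origin under its centre.
- spanner: Bystander: double open-ended spanner, 147 mm long, 8 mm thick, lying in front and to the right; origin under its centre.
There are look-alikes about, which are no part of the job. What is meant by the part that bears crank_hub is not turquoise, and is the larger of those in its own colour.

How it is judged:
By the outcome, as a careful person would: the job done as asked, in the order asked, and still so for the second after the job is handed in, with the robot touching nothing.
It also fails if it takes over 61 s, if anything falls off the work surface, if the arm or the gripper's body presses on something with over 40 N, if the wrist force passes 120 N, or if a joint passes its speed limit or range.

ROBOT

A 6-joint arm with a two-finger parallel gripper is mounted at the origin on a cart in front of the work surface, level with it; the furniture and walls round the work are solid. World frame = base frame: x ahead of the robot, y to its left, z up, the work surface at z = 0. Lengths are in m, angles in rad, forces in N, time in s.
With the tool pointing down it reaches from about 0.25 to 0.775 m from the base axis. Payload 4 kg.
Tool frame: the origin (TCP) lies between the finger pads; the fingertips stand 14 mm ahead of it and the grasp point (between the pads) lies 5 mm behind it; z points along the fingers, y is the direction in which the jaws open and shut (so a half turn about z gives the same grasp; the last joint's range is limited). The gripper opens to 94 mm and grips with 3 to 60 N. Pads are 16 mm wide; open, the fingers measure 119 mm over their backs; the gripper's body (75 mm by 177 mm) begins 78 mm behind the grasp point.
Start: joints at [-1.404, 0.087, 1.371, -0, 1.684, -0.103], TCP at [0.147, -0.53, 0.22] pointing down, gripper open.
Joint ranges: [-3.1, 3.1], [-0.76, 2.03], [0.27, 2.55], [-1.08, 4.22], [0.17, 2.65], [-2.57, 2.57]. Speed limits (rad/s): [2.79, 2.79, 3.14, 3.14, 3.14, 3.14].

INTERFACE

Orientations are given as [roll, pitch, yaw] about the fixed x, y, z axes, in that order (R = Rz(yaw) Ry(pitch) Rx(roll)).
In Python, from bench import robot, cams, spotter gives the robot as it stands.
- The arm moves only by the shell command python3 -m inch 'ROWS'. ROWS is JSON, a list of rows, each an object of numbers: "grip": the opening, from 0 (shut) to 1 (fully open); "dx", "dy", "dz": the shift along the tool's x, y, z in units of 25 mm (1.0 is 25 mm); "rx", "ry", "rz": the turn, a rotation vector about the tool's x, y, z in units of 5 degrees (1.0 is 5 degrees). A call has 1 to 12 rows; each row shifts and turns the pose as measured when the row begins, along the tool's axes as they then stand; what a row does not reach is not made up. A row lasts 1/8 s, in which the tool goes at most 62.5 mm and 10.7 degrees, less where a joint would pass 70% of its speed; a pose out of reach is approached as far as the arm can. A call is refused whole if a number of a shift passes 1 or a number of a turn 1, either way. A call with a gripper value outside its range is refused whole. The fingers move at their own pace and stop on an object; the grip force is fixed at half the most. Time passes only in rows, so rows that do not move let the fingers close. It gives the time, the measured TCP pose, the force and the opening at its end, in the units of the state.
- robot.get_obs(): the state, without advancing time (a new reading comes with each control period).
- cams.snapshot(name): name is "scene" or "top" or "wrist"; returns a dict with "frame" (400x640x3 uint8, red, green, blue), "intrinsics" (3x3 intrinsics, pixels), "eye" and "orientation" of the camera in the world. Camera axes: x right, y up, looking along -z (the intrinsics and any distortion apply to the point x, -y, -z); pixel columns grow to the right and rows downward; lengths in m; the calibration is good to about 2 mm. A picture is of the moment at which its call begins. There is no depth.
- robot.close_job(): hands the job in, once; it reports no verdict.
Trained networks look in a picture, given as the dict that the camera call returned (one of the last four; its "shot" number tells which), for a name from the list of things; names that differ only in an ending like _2 or _b are one class to them, and where a whole thing is asked for, a point or a joint stands for the part that bears it (a point fixed in the world has none). Each returns a list of dicts, best first, with "score" (0 to 1); they miss things now and then, are a little off and sometimes report something else, mostly with a low value. They report only what shows in the picture. A call takes as long as a camera call. They do not tell look-alikes from the thing itself.
- spotter.regions_of(picture, query): "pixels" (400x640 bool, what is visible of it) and "extent" ([left, top, right, bottom] in pixels, round what is visible of it).
- spotter.place_of(picture, query): "pixel" ([column, row] in pixels: a listed point, or the origin of a listed thing).
The state is a dict: "time": time; "joint_positions": joint angles; "qvel": joint speeds; "joint_torque": joint torques, N m; "tool_pos": TCP position; "ee_rot": TCP orientation; "wrist_force": force on the tool from outside, world axes, zero at the start; "wrist_torque": the same for the moment, N m; "width": finger opening in m.
Only numpy, scipy, OpenCV 4.12 (cv2) and the standard library are available. Lean on these libraries where they do the work, as an engineer would, in place of code of your own. Each camera call takes 0.05 s, during which the arm holds its last target.

## Working session

There is one attempt and no reset: what is moved stays moved. The work goes in short steps, Python scripts to look and compute and a shell command to move; the robot and the scene stay as the last step left them, time stands still between calls to the robot, and variables do not carry over. Pictures are saved under pics/ and viewed, and the job is handed in when it is done.

```bash
ls; mkdir -p pics; python3 - <<'E'
from bench import robot,cams,spotter
import cv2
print(robot.get_obs())
for n in ["scene","top","wrist"]:
    s=cams.snapshot(n); cv2.imwrite(f"pics/{n}0.png",s["frame"][:,:,::-1]); print(n,s["shot"],s["eye"],s["orientation"],s["intrinsics"],s.keys())
    if n!="wrist":
        for q in ["crank_hub","crank_grip","collar_rim","air_jig"]:
            print(q,[(r["score"],r["pixel"]) for r in spotter.place_of(s,q)])
E
```

```text
pics
{'time': 0.0, 'joint_positions': array([-1.40413557e+00,  8.79371938e-02,  1.37223097e+00, -1.13150633e-05,
        1.68354482e+00, -1.03104559e-01]), 'qvel': array([-0.00045383,  0.00016776,  0.00047555, -0.00058536,  0.00060261,
       -0.00147668]), 'joint_torque': array([-1.64170946e-03, -3.40181530e+01, -3.02430618e+01,  7.17263762e-02,
        3.28572455e-02, -1.57359864e-04]), 'tool_pos': array([ 0.14648458, -0.52961931,  0.21832565]), 'ee_rot': array([-3.13948242e+00, -2.07042738e-04,  2.69763838e-01]), 'wrist_force': array([-0.41118001,  0.30998117, -0.30636065]), 'wrist_torque': array([-0.00123595,  0.04467628,  0.06129093]), 'width': 0.09412835564009175}
scene 1 [-0.17181359  0.6151947   0.68022735] [ 1.01965675  0.01307445 -2.36867191] [[429.44033675   0.         320.47056441]
 [  0.         429.44033675 199.85991496]
 [  0.           0.           1.        ]] dict_keys(['frame', 'intrinsics', 'eye', 'orientation', 'shot'])
crank_hub [(0.87, [334.3, 179.7]), (0.82, [337.8, 147.7]), (0.65, [270.7, 242.3])]
crank_grip [(0.62, [314.4, 172.9]), (0.49, [353.5, 140.6]), (0
[... 212 characters left out ...]
  0.         318.25806796]
 [  0.         451.97961527 203.6696289 ]
 [  0.           0.           1.        ]] dict_keys(['frame', 'intrinsics', 'eye', 'orientation', 'shot'])
crank_hub [(0.95, [429.0, 134.5]), (0.83, [236.4, 215.3]), (0.81, [340.0, 210.6])]
crank_grip [(0.59, [342.0, 176.2]), (0.58, [216.3, 223.7]), (0.43, [461.4, 137.9])]
collar_rim [(0.82, [333.4, 215.7])]
air_jig [(0.67, [335.3, 214.8])]
wrist 3 [ 0.21669619 -0.51007276  0.38501034] [-2.53556507e-01 -2.18135092e-04 -1.30070263e+00] [[337.02944763   0.         324.21665418]
 [  0.         337.02944763 200.48511056]
 [  0.           0.           1.        ]] dict_keys(['frame', 'intrinsics', 'eye', 'orientation', 'shot'])
```

View pics/scene0.png

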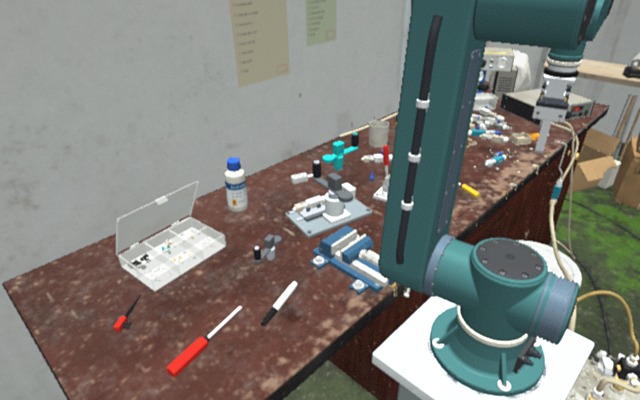

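View pics/top0.png

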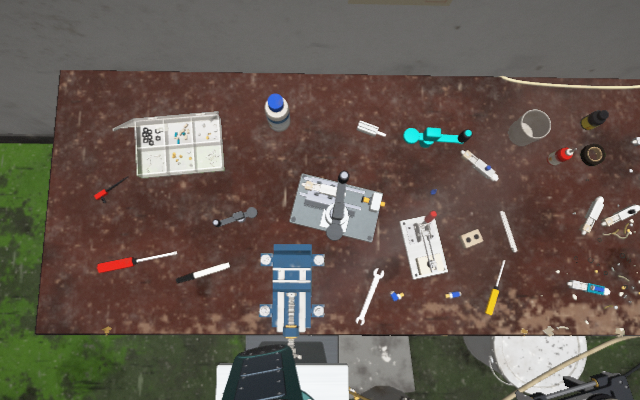

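Look-alikes for the crank in the top view: turquoise (429,134), small grey (236,215), and the large grey one in the jig collar (340,210). By the description it is the last. I'll check that in a crop and measure it.

```bash
cat > h.py <<'E'
from bench import robot,cams,spotter
import cv2,numpy as np
from scipy.spatial.transform import Rotation as R
def ray(s,p):
    K=s["intrinsics"]; d=np.array([(p[0]-K[0,2])/K[0,0],-(p[1]-K[1,2])/K[1,1],-1.])
    return np.array(s["eye"]),R.from_euler("xyz",s["orientation"]).as_matrix()@d
def at(s,p,z):
    e,d=ray(s,p); return e+d*(z-e[2])/d[2]
def px(s,X):
    K=s["intrinsics"]; c=R.from_euler("xyz",s["orientation"]).as_matrix().T@(np.array(X)-s["eye"])
    return np.array([K[0,2]-K[0,0]*c[0]/c[2],K[1,2]+K[1,1]*c[1]/c[2]])
def tri(s1,p1,s2,p2):
    e1,d1=ray(s1,p1);e2,d2=ray(s2,p2)
    t=np.linalg.lstsq(np.c_[d1,-d2],e2-e1,rcond=None)[0]
    a,b=e1+t[0]*d1,e2+t[1]*d2
    return (a+b)/2,np.linalg.norm(a-b)
def save(s,n,box=None,k=1):
    f=s["frame"][:,:,::-1]
    if box: f=f[box[1]:box[3],box[0]:box[2]]
    cv2.imwrite(n,cv2.resize(f,None,fx=k,fy=k,interpolation=cv2.INTER_CUBIC))
E
python3 - <<'E'
from h import *
t=cams.snapshot("top");s=cams.snapshot("scene")
save(t,"pics/tc.png",(270,150,410,260),5)
save(s,"pics/sc.png",(270,140,400,240),6)
print(at(t,(340,210.6),.12),at(s,(334.3,179.7),.12),tri(t,(340,210.6),s,(334.3,179.7)))
print("rim",at(t,(333.4,215.7),.076),at(s,(332.6,196.7),.076))
print("grip",at(t,(342,176.2),.124),at(s,(314.4,172.9),.124))
print("jig",at(t,(335.3,214.8),0),at(s,(329.4,220.8),0))
for q in ["crank_hub","crank_grip","cleaner_bottle","air_cylinder","marker","spanner","air_jig","valve_slide"]:
    print(q,[(r["score"],r["extent"]) for r in spotter.regions_of(t,q)])
E
```

```text
[ 0.51312995 -0.13068039  0.12      ] [ 0.51507392 -0.13194559  0.12      ] (array([ 0.51319706, -0.13037736,  0.12131543]), np.float64(0.0006418808510109497))
rim [ 0.50665744 -0.11807332  0.076     ] [ 0.50762346 -0.11731357  0.076     ]
grip [ 0.59276026 -0.1351091   0.124     ] [ 0.57658656 -0.11773822  0.124     ]
jig [ 0.51839913 -0.12728027  0.        ] [ 0.51081399 -0.10777532  0.        ]
crank_hub [(0.81, [330.2, 172.4, 350.7, 240.2]), (0.81, [404.2, 123.9, 473.0, 146.5]), (0.65, [213.5, 208.8, 255.5, 226.3])]
crank_grip [(0.6, [336.7, 171.2, 349.3, 182.1])]
cleaner_bottle [(0.55, [262.4, 91.3, 290.5, 131.2]), (0.2, [331.2, 171.4, 350.4, 239.5])]
air_cylinder [(0.48, [359.8, 119.2, 387.6, 137.0])]
marker [(0.59, [172.9, 263.6, 228.2, 281.8])]
spanner [(0.7, [353.8, 268.9, 383.2, 324.0])]
air_jig [(0.83, [291.2, 171.9, 382.9, 240.3])]
valve_slide [(0.79, [303.9, 176.3, 338.9, 208.4])]
```

View pics/tc.png

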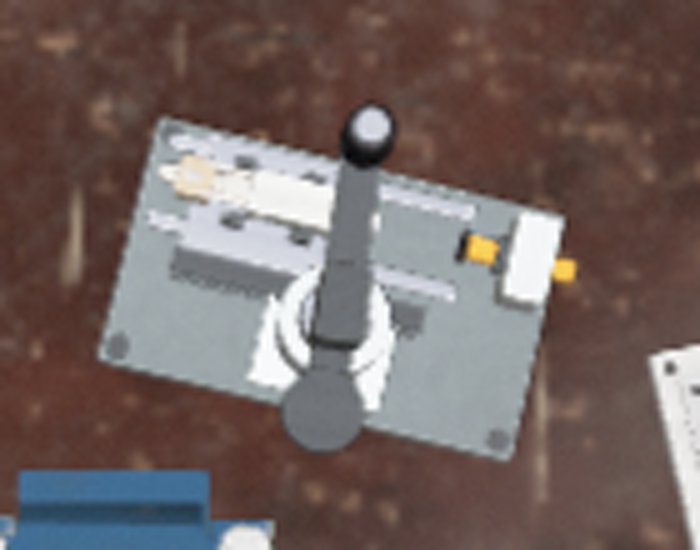

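View pics/sc.png

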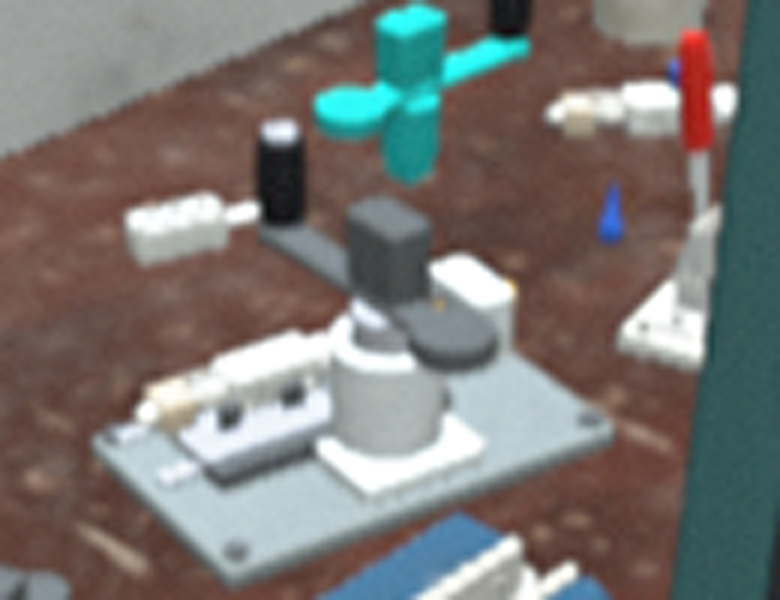

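```bash
python3 - <<'E'
from h import *
t=cams.snapshot("top");s=cams.snapshot("scene")
T=lambda x,y:(270+x/5,150+y/5); S=lambda x,y:(270+x/6,140+y/6)
print("griptop",tri(t,T(373,124),s,S(281,130)),at(t,T(373,124),.146))
print("rim",at(t,T(335,319),.076),at(s,S(386,340),.076))
# hub top corners in scene
for p in [(349,208),(388,232),(430,218),(387,196)]: print("hubtop",at(s,S(*p),.14))
print("hubtop top", [at(t,T(*p),.14) for p in [(330,262),(371,264),(316,338),(358,346)]])
print("cw",at(t,T(322,412),.1))
# jig plate corners z .012
for p in [(160,118),(565,216),(513,460),(99,359)]: print("plate",at(t,T(*p),.012))
for p in [(94,440),(234,584),(614,432)]: print("plate s",at(s,S(*p),.012))
for X in [(.513,-.130,.076),(.511,-.126,.076),(.513,-.130,.14)]: print(px(t,X),px(s,X))
E
```

```text
griptop (array([ 0.59049875, -0.14014635,  0.14568067]), np.float64(0.0024405672828913655)) [ 0.59135635 -0.1393155   0.146     ]
rim [ 0.51130152 -0.12666924  0.076     ] [ 0.50430128 -0.1206561   0.076     ]
hubtop [ 0.52120283 -0.11448202  0.14      ]
hubtop [ 0.49363315 -0.11002006  0.14      ]
hubtop [ 0.48878525 -0.13194946  0.14      ]
hubtop [ 0.51654976 -0.13422112  0.14      ]
hubtop top [array([ 0.52897632, -0.12024142,  0.14      ]), array([ 0.52824396, -0.13873591,  0.14      ]), array([ 0.49446555, -0.11396645,  0.14      ]), array([ 0.49102473, -0.13280752,  0.14      ])]
cw [ 0.46472127 -0.11906019  0.1       ]
plate [ 0.62233033 -0.04119921  0.012     ]
plate [ 0.57355383 -0.24844855  0.012     ]
plate [ 0.4489333  -0.22033025  0.012     ]
plate [ 0.49811346 -0.01192352  0.012     ]
plate s [ 0.61472735 -0.03749054  0.012     ]
plate s [ 0.48529221 -0.00322423  0.012     ]
plate s [ 0.44034195 -0.21035698  0.012     ]
[338.39337015 213.10659921] [334.31366356 194.25853285]
[336.71993257 213.92284347] [333.85863399 195.06253908]
[340.33610655 209.4689917 ] [334.40503109 173.63784611]
```

Confirmed: in the crop the dark steel hub block sits in the jig collar, the grip is at top (344,175), and the turquoise and small grey cranks stand apart from the jig. The axis is about (0.511, -0.1265) and the arm yaw about -9°. Moving above it.

```bash
python3 -m inch '[{"dx":0.8,"dy":-0.6,"dz":-0.2,"rz":1,"grip":1},{"dx":0.9,"dy":-0.6,"dz":-0.2,"rz":1},{"dx":0.9,"dy":-0.7,"dz":-0.2,"rz":1},{"dx":0.9,"dy":-0.7,"dz":-0.2,"rz":1},{"dx":0.8,"dy":-0.8,"dz":-0.2,"rz":1},{"dx":0.7,"dy":-0.9},{"dx":0.7,"dy":-0.9},{"dx":0.7,"dy":-0.9}]'
```

```text
invalid input at $[0]: expected keys grip, dx, dy, dz, rx, ry, rz
```

```bash
cat > go.py <<'E'
import sys
from h import *
o=robot.get_obs(); p=o["tool_pos"]; M=R.from_euler("xyz",o["ee_rot"]).as_matrix()
tx=np.array([float(v) for v in sys.argv[1:4]]); yaw=np.radians(float(sys.argv[4]))
print("t",round(o["time"],3),"p",p.round(4),"rpy",np.degrees(o["ee_rot"]).round(2),"F",o["wrist_force"].round(1),"T",o["wrist_torque"].round(2),"w",round(o["width"],4),"j",o["joint_positions"].round(2))
print("units dxyz",(M.T@(tx-p)/.025).round(2),"r",((R.from_matrix(M).inv()*R.from_euler("xyz",[np.pi,0,yaw])).as_rotvec()/np.radians(5)).round(2))
E
python3 go.py .511 -.1265 .22 -9
```

```text
t 1.15 p [ 0.1466 -0.5301  0.2195] rpy [180.     0.    15.46] F [-0.4  0.3 -0.3] T [0.03 0.03 0.02] w 0.0939 j [-1.4   0.09  1.37 -0.    1.68 -0.1 ]
units dxyz [ 18.35 -11.68  -0.02] r [0.   0.   4.89]
```

```bash
python3 -m inch '[{"grip":1,"dx":0.9,"dy":-0.6,"dz":-0.2,"rx":0,"ry":0,"rz":1},{"grip":1,"dx":0.9,"dy":-0.7,"dz":-0.2,"rx":0,"ry":0,"rz":1},{"grip":1,"dx":0.9,"dy":-0.8,"dz":-0.2,"rx":0,"ry":0,"rz":1},{"grip":1,"dx":0.8,"dy":-0.8,"dz":-0.2,"rx":0,"ry":0,"rz":1},{"grip":1,"dx":0.8,"dy":-0.9,"dz":-0.2,"rx":0,"ry":0,"rz":1},{"grip":1,"dx":0.8,"dy":-0.9,"dz":0,"rx":0,"ry":0,"rz":0},{"grip":1,"dx":0.8,"dy":-0.9,"dz":0,"rx":0,"ry":0,"rz":0},{"grip":1,"dx":0.8,"dy":-0.9,"dz":0,"rx":0,"ry":0,"rz":0},{"grip":1,"dx":0.8,"dy":-0.9,"dz":0,"rx":0,"ry":0,"rz":0},{"grip":1,"dx":0.8,"dy":-0.9,"dz":0,"rx":0,"ry":0,"rz":0}]'
python3 go.py .511 -.1265 .22 -9
```

```text
time: 2.4
tool_pos: [0.3698, -0.3288, 0.2457]
ee_rot: [3.14, -0.002, -0.186]
wrist_force: [0.2, -0.1, -0.1]
width: 0.0939
t 2.4 p [ 0.3698 -0.3288  0.2457] rpy [ 1.7994e+02 -1.0000e-01 -1.0690e+01] F [ 0.2 -0.1 -0.1] T [ 0.04  0.01 -0.01] w 0.0939 j [-0.84 -0.04  1.45  0.    1.73  0.92]
units dxyz [ 4.05 -9.    1.03] r [ 0.01 -0.02 -0.34]
```

```bash
python3 -m inch '[{"grip":1,"dx":0.4,"dy":-0.9,"dz":0,"rx":0,"ry":0,"rz":-0.3},{"grip":1,"dx":0.4,"dy":-0.9,"dz":0,"rx":0,"ry":0,"rz":0},{"grip":1,"dx":0.4,"dy":-0.9,"dz":0,"rx":0,"ry":0,"rz":0},{"grip":1,"dx":0.4,"dy":-0.9,"dz":0,"rx":0,"ry":0,"rz":0},{"grip":1,"dx":0.4,"dy":-0.9,"dz":0,"rx":0,"ry":0,"rz":0},{"grip":1,"dx":0.4,"dy":-0.9,"dz":0,"rx":0,"ry":0,"rz":0},{"grip":1,"dx":0.4,"dy":-0.9,"dz":0,"rx":0,"ry":0,"rz":0},{"grip":1,"dx":0.4,"dy":-0.9,"dz":0,"rx":0,"ry":0,"rz":0},{"grip":1,"dx":0.4,"dy":-0.8,"dz":0,"rx":0,"ry":0,"rz":0},{"grip":1,"dx":0.2,"dy":-0.4,"dz":0,"rx":0,"ry":0,"rz":0},{"grip":1,"dx":0,"dy":0,"dz":0,"rx":0,"ry":0,"rz":0}]'
python3 go.py .511 -.1265 .22 -9
python3 - <<'E'
from h import *
w=cams.snapshot("wrist"); save(w,"pics/w1.png",None,1.25)
for q in ["crank_hub","crank_grip"]: print(q,[(r["score"],r["pixel"]) for r in spotter.place_of(w,q)])
p=spotter.place_of(w,"crank_hub")[0]["pixel"];print(at(w,p,.12))
p=spotter.place_of(w,"crank_grip")[0]["pixel"];print(at(w,p,.124))
E
```

```text
time: 3.78
tool_pos: [0.5023, -0.1288, 0.246]
ee_rot: [3.14, -0.003, -0.156]
wrist_force: [0.6, -0.2, 1.6]
width: 0.094
t 3.775 p [ 0.5023 -0.1288  0.246 ] rpy [ 1.7989e+02 -1.6000e-01 -8.9400e+00] F [ 0.6 -0.2  1.6] T [0.05 0.02 0.04] w 0.094 j [-0.36  0.01  1.4  -0.    1.73  1.37]
units dxyz [ 0.33 -0.15  1.04] r [ 0.02 -0.03  0.01]
crank_hub [(0.91, [319.6, 186.7]), (0.64, [109.4, 208.6])]
crank_grip [(0.84, [319.1, 93.8]), (0.56, [65.1, 232.3])]
[ 0.51294841 -0.12601665  0.12      ]
[ 0.5902362  -0.13805263  0.124     ]
```

View pics/w1.png

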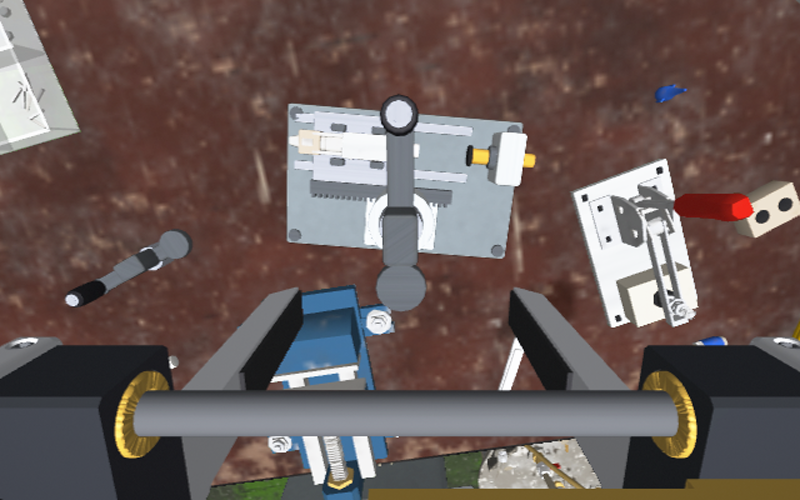

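The wrist view shows the crank upright in the collar (hub at 400,235 and grip at 399,115 in the picture), centred between the fingers. The axis agrees within about 1 mm. Descending.

```bash
python3 -m inch '[{"grip":1,"dx":0.38,"dy":-0.16,"dz":0.3,"rx":0,"ry":0,"rz":0},{"grip":1,"dx":0,"dy":0,"dz":0.8,"rx":0,"ry":0,"rz":0},{"grip":1,"dx":0,"dy":0,"dz":0.8,"rx":0,"ry":0,"rz":0},{"grip":1,"dx":0,"dy":0,"dz":0.8,"rx":0,"ry":0,"rz":0},{"grip":1,"dx":0,"dy":0,"dz":0.8,"rx":0,"ry":0,"rz":0},{"grip":1,"dx":0,"dy":0,"dz":0,"rx":0,"ry":0,"rz":0}]'
python3 go.py .512 -.1263 .119 -9
```

```text
time: 4.78
tool_pos: [0.5138, -0.1287, 0.1535]
ee_rot: [3.14, -0.003, -0.161]
wrist_force: [0.2, 0.3, 0.1]
width: 0.0938
t 4.775 p [ 0.5138 -0.1287  0.1535] rpy [ 1.7992e+02 -1.5000e-01 -9.2400e+00] F [0.2 0.3 0.1] T [-0.02  0.02  0.  ] w 0.0938 j [-0.35  0.06  1.53 -0.    1.55  1.38]
units dxyz [-0.09 -0.08  1.38] r [ 0.02 -0.03 -0.05]
```

```bash
python3 -m inch '[{"grip":1,"dx":-0.08,"dy":-0.08,"dz":0.7,"rx":0,"ry":0,"rz":0},{"grip":1,"dx":0,"dy":0,"dz":0.6,"rx":0,"ry":0,"rz":0},{"grip":1,"dx":0,"dy":0,"dz":0,"rx":0,"ry":0,"rz":0}]'
python3 go.py .512 -.1263 .119 -9
python3 - <<'E'
from h import *
w=cams.snapshot("wrist"); save(w,"pics/w2.png",None,1.25)
s=cams.snapshot("scene"); save(s,"pics/s2.png",(250,100,410,250),5)
E
```

```text
time: 5.15
tool_pos: [0.513, -0.1265, 0.1198]
ee_rot: [3.14, -0.004, -0.162]
wrist_force: [-0.1, -0.2, 0.5]
width: 0.0939
t 5.15 p [ 0.513  -0.1265  0.1198] rpy [179.91  -0.24  -9.26] F [-0.1 -0.2  0.5] T [ 0.03 -0.03  0.02] w 0.0939 j [-0.35  0.08  1.58 -0.    1.48  1.38]
units dxyz [-0.04 -0.    0.03] r [ 0.02 -0.05 -0.05]
```

View pics/w2.png

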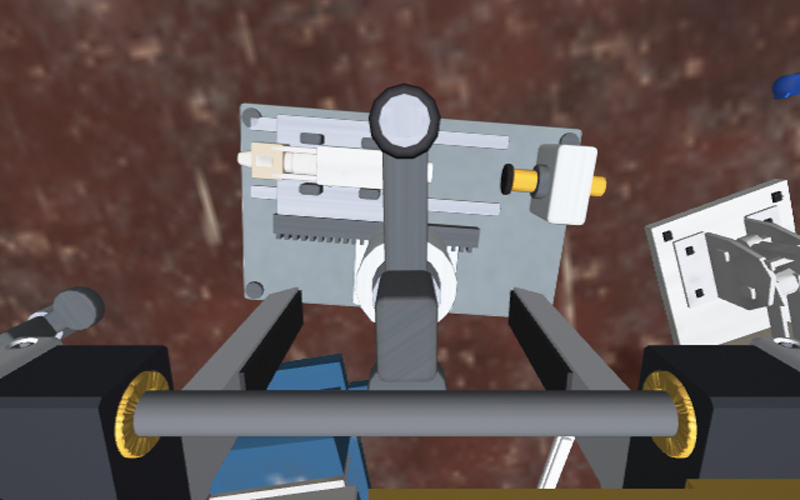

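View pics/s2.png

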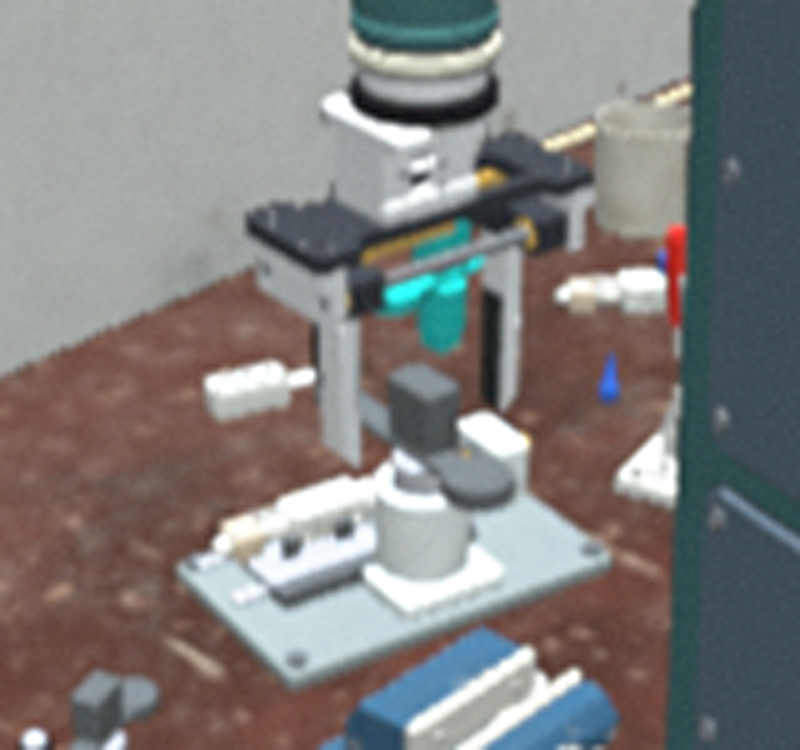

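The hub is centred between the open fingers (wrist view: hub x≈407, finger midpoint ≈406) with the tips just above arm height. Closing.

```bash
python3 -m inch '[{"grip":0,"dx":0,"dy":0,"dz":0,"rx":0,"ry":0,"rz":0},{"grip":0,"dx":0,"dy":0,"dz":0,"rx":0,"ry":0,"rz":0},{"grip":0,"dx":0,"dy":0,"dz":0,"rx":0,"ry":0,"rz":0},{"grip":0,"dx":0,"dy":0,"dz":0,"rx":0,"ry":0,"rz":0},{"grip":0,"dx":0,"dy":0,"dz":0,"rx":0,"ry":0,"rz":0},{"grip":0,"dx":0,"dy":0,"dz":0,"rx":0,"ry":0,"rz":0}]'
python3 go.py .512 -.1263 .119 -9
```

```text
time: 6.0
tool_pos: [0.5151, -0.1273, 0.1237]
ee_rot: [3.139, -0.011, -0.162]
wrist_force: [0.6, 0.1, -0.2]
width: 0.0371
t 6.0 p [ 0.5151 -0.1273  0.1237] rpy [179.83  -0.65  -9.26] F [ 0.6  0.1 -0.2] T [0.   0.   0.06] w 0.0371 j [-0.35  0.07  1.58 -0.    1.48  1.38]
units dxyz [-0.13 -0.02  0.19] r [ 0.03 -0.13 -0.05]
```

```bash
python3 -m inch '[{"grip":0,"dx":-0.12,"dy":0,"dz":0.2,"rx":0,"ry":-0.1,"rz":0},{"grip":0,"dx":0,"dy":0,"dz":0,"rx":0,"ry":0,"rz":0},{"grip":0,"dx":0,"dy":0,"dz":0,"rx":0,"ry":0,"rz":0}]'
python3 go.py .512 -.1263 .119 -9
```

```text
time: 6.38
tool_pos: [0.5116, -0.1268, 0.1178]
ee_rot: [3.139, -0.001, -0.162]
wrist_force: [-0.7, -0.6, 2.4]
width: 0.024
t 6.375 p [ 0.5116 -0.1268  0.1178] rpy [ 1.7984e+02 -4.0000e-02 -9.2700e+00] F [-0.7 -0.6  2.4] T [-0.04 -0.01 -0.02] w 0.024 j [-0.35  0.08  1.58 -0.    1.48  1.38]
units dxyz [ 0.01 -0.02 -0.05] r [ 0.03 -0.01 -0.05]
```

```bash
python3 -m inch '[{"grip":0,"dx":0,"dy":0,"dz":0.2,"rx":0,"ry":0,"rz":-0.6},{"grip":0,"dx":0,"dy":0,"dz":0.2,"rx":0,"ry":0,"rz":-0.6}]'
python3 go.py .512 -.1263 .104 -9
```

```text
time: 6.62
tool_pos: [0.5134, -0.1272, 0.1171]
ee_rot: [3.137, -0.007, -0.054]
wrist_force: [-8.8, 2.8, 20.4]
width: 0.0237
t 6.625 p [ 0.5134 -0.1272  0.1171] rpy [179.74  -0.41  -3.12] F [-8.8  2.8 20.4] T [ 0.57  1.89 -0.19] w 0.0237 j [-0.35  0.08  1.59 -0.    1.47  1.28]
units dxyz [-0.06 -0.03  0.52] r [ 0.05 -0.08  1.18]
```

```bash
python3 -m inch '[{"grip":0,"dx":-0.06,"dy":-0.02,"dz":0.15,"rx":0,"ry":-0.08,"rz":-0.6},{"grip":0,"dx":-0.02,"dy":0,"dz":0.15,"rx":0,"ry":0,"rz":-0.6},{"grip":0,"dx":-0.02,"dy":0,"dz":0.15,"rx":0,"ry":0,"rz":-0.6}]'
python3 go.py .512 -.1263 .104 -9
```

```text
time: 7.0
tool_pos: [0.5128, -0.1271, 0.1171]
ee_rot: [3.133, -0.008, 0.107]
wrist_force: [-4.1, 2.3, 13.0]
width: 0.024
t 7.0 p [ 0.5128 -0.1271  0.1171] rpy [179.5   -0.44   6.14] F [-4.1  2.3 13. ] T [ 0.44  1.24 -0.14] w 0.024 j [-0.35  0.07  1.59 -0.    1.47  1.12]
units dxyz [-0.03 -0.04  0.52] r [ 0.09 -0.1   3.03]
```

```bash
python3 -m inch '[{"grip":0,"dx":-0.04,"dy":-0.02,"dz":0.18,"rx":0.08,"ry":-0.1,"rz":-0.6},{"grip":0,"dx":-0.02,"dy":0,"dz":0.15,"rx":0,"ry":0,"rz":-0.6},{"grip":0,"dx":-0.02,"dy":0,"dz":0.15,"rx":0,"ry":0,"rz":-0.6}]'
python3 go.py .512 -.1263 .104 -9
python3 -m inch '[{"grip":0,"dx":-0.04,"dy":-0.02,"dz":0.18,"rx":0.08,"ry":-0.1,"rz":-0.6},{"grip":0,"dx":-0.02,"dy":0,"dz":0.15,"rx":0,"ry":0,"rz":-0.6},{"grip":0,"dx":-0.02,"dy":0,"dz":0.15,"rx":0,"ry":0,"rz":-0.6}]'
python3 go.py .512 -.1263 .104 -9
```

```text
time: 7.38
tool_pos: [0.5125, -0.1273, 0.1166]
ee_rot: [3.135, -0.006, 0.269]
wrist_force: [-4.2, 3.0, 12.8]
width: 0.0239
t 7.375 p [ 0.5125 -0.1273  0.1166] rpy [179.63  -0.32  15.41] F [-4.2  3.  12.8] T [ 0.41  1.18 -0.16] w 0.0239 j [-0.35  0.08  1.59 -0.    1.47  0.95]
units dxyz [-0.01 -0.05  0.51] r [ 0.06 -0.08  4.88]
time: 7.75
tool_pos: [0.5116, -0.1266, 0.1064]
ee_rot: [3.141, -0.001, 0.432]
wrist_force: [0.2, -0.0, -4.4]
width: 0.024
t 7.75 p [ 0.5116 -0.1266  0.1064] rpy [ 1.7999e+02 -7.0000e-02  2.4740e+01] F [ 0.2 -0.  -4.4] T [ 0.11 -0.15  0.  ] w 0.024 j [-0.35  0.09  1.6   0.    1.46  0.79]
units dxyz [ 0.02 -0.01  0.1 ] r [-0.   -0.01  6.75]
```

It is dropping in after about 33° of turn. Pressing on without turning.

```bash
python3 -m inch '[{"grip":0,"dx":0,"dy":0,"dz":0.15,"rx":0,"ry":0,"rz":0},{"grip":0,"dx":0,"dy":0,"dz":0.15,"rx":0,"ry":0,"rz":0},{"grip":0,"dx":0,"dy":0,"dz":0.15,"rx":0,"ry":0,"rz":0}]'
python3 go.py .512 -.1263 .104 -9
python3 - <<'E'
from h import *
s=cams.snapshot("scene"); save(s,"pics/s3.png",(250,100,410,250),5)
E
```

```text
time: 8.12
tool_pos: [0.5117, -0.1264, 0.1037]
ee_rot: [3.14, -0.002, 0.43]
wrist_force: [-6.2, 2.7, 13.4]
width: 0.0239
t 8.125 p [ 0.5117 -0.1264  0.1037] rpy [ 1.7993e+02 -1.4000e-01  2.4640e+01] F [-6.2  2.7 13.4] T [0.58 1.34 0.2 ] w 0.0239 j [-0.35  0.09  1.6   0.    1.45  0.79]
units dxyz [ 0.01  0.   -0.01] r [ 0.   -0.03  6.73]
```

View pics/s3.png

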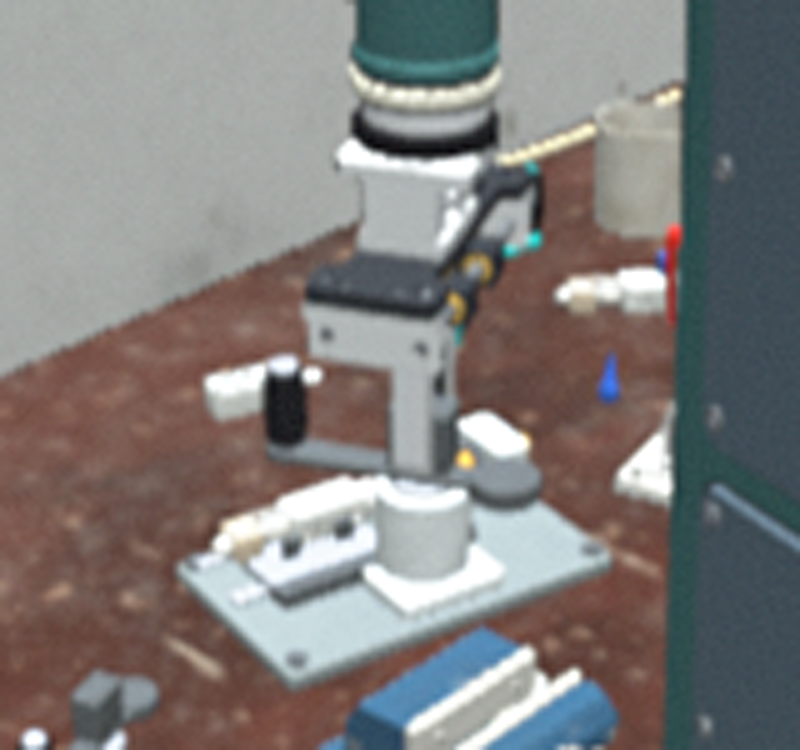

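Home: the hub dropped 13.5–14 mm and z is firm at 0.1037 under 13 N. Releasing, lifting and moving over the grip (expected at about (0.585, -0.093)).

```bash
python3 -m inch '[{"grip":0.6,"dx":0,"dy":0,"dz":-0.05,"rx":0,"ry":0,"rz":0},{"grip":0.6,"dx":0,"dy":0,"dz":0,"rx":0,"ry":0,"rz":0},{"grip":0.6,"dx":0,"dy":0,"dz":0,"rx":0,"ry":0,"rz":0},{"grip":0.6,"dx":0,"dy":0,"dz":-0.3,"rx":0,"ry":0,"rz":0},{"grip":0.6,"dx":0,"dy":0,"dz":-0.8,"rx":0,"ry":0,"rz":0},{"grip":0.6,"dx":0,"dy":0,"dz":-0.9,"rx":0,"ry":0,"rz":0},{"grip":0.6,"dx":0,"dy":0,"dz":-0.9,"rx":0,"ry":0,"rz":0},{"grip":0.6,"dx":0.7,"dy":0,"dz":-0.3,"rx":0,"ry":0,"rz":0},{"grip":0.6,"dx":0,"dy":0,"dz":0,"rx":0,"ry":0,"rz":0}]'
python3 go.py .5847 -.0931 .110 24.6
python3 - <<'E'
from h import *
w=cams.snapshot("wrist"); save(w,"pics/w4.png",None,1.25)
t=cams.snapshot("top"); save(t,"pics/t4.png",(270,130,430,260),5)
for s,n in((w,"wrist"),(t,"top")):
  for q,z in [("crank_hub",.106),("crank_grip",.110)]: print(n,q,[(r["score"],r["pixel"],at(s,r["pixel"],z).round(4)) for r in spotter.place_of(s,q)])
E
```

```text
time: 9.3
tool_pos: [0.5277, -0.1195, 0.1888]
ee_rot: [3.14, -0.002, 0.427]
wrist_force: [-0.5, -0.8, 0.3]
width: 0.0565
t 9.3 p [ 0.5277 -0.1195  0.1888] rpy [ 1.7989e+02 -1.3000e-01  2.4470e+01] F [-0.5 -0.8  0.3] T [-0.03  0.04 -0.04] w 0.0565 j [-0.33  0.07  1.45  0.    1.62  0.82]
units dxyz [ 2.5  -0.02  3.16] r [ 0.02 -0.03 -0.03]
wrist crank_hub [(0.97, [321.0, 230.9], array([ 0.5123, -0.1233,  0.106 ])), (0.6, [73.1, 106.8], array([0.5243, 0.0751, 0.106 ]))]
wrist crank_grip [(0.84, [323.3, 128.3], array([ 0.5845, -0.0925,  0.11  ])), (0.64, [1.6, 103.8], array([0.5068, 0.1182, 0.11  ]))]
top crank_hub [(0.87, [431.8, 135.3], array([ 0.6989, -0.352 ,  0.106 ])), (0.8, [239.6, 215.4], array([0.5017, 0.1002, 0.106 ])), (0.69, [340.2, 211.1], array([ 0.5139, -0.1322,  0.106 ]))]
top crank_grip [(0.61, [218.4, 224.5], array([0.4798, 0.1472, 0.11  ])), (0.49, [464.5, 135.1], array([ 0.6992, -0.4295,  0.11  ]))]
```

View pics/w4.png

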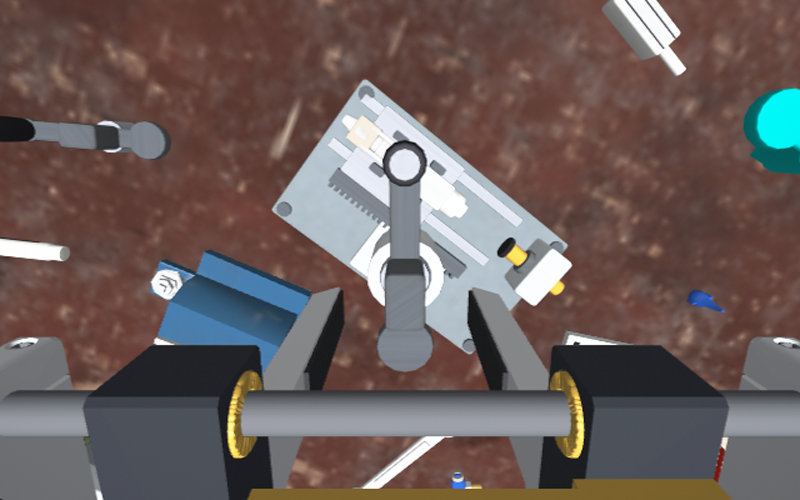

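The wrist view shows the grip (405,162) in line with the arm, and its measured position agrees with the expected one to 1 mm. Moving over it and down.

```bash
python3 -m inch '[{"grip":0.6,"dx":0.9,"dy":0,"dz":0,"rx":0,"ry":0,"rz":0},{"grip":0.6,"dx":0.9,"dy":0,"dz":0,"rx":0,"ry":0,"rz":0},{"grip":0.6,"dx":0.5,"dy":0,"dz":0.2,"rx":0,"ry":0,"rz":0},{"grip":0.6,"dx":0,"dy":0,"dz":0.5,"rx":0,"ry":0,"rz":0},{"grip":0.6,"dx":0,"dy":0,"dz":0.5,"rx":0,"ry":0,"rz":0}]'
python3 go.py .5847 -.0931 .110 24.6
```

```text
time: 10.22
tool_pos: [0.5779, -0.0964, 0.1545]
ee_rot: [-3.141, 0.003, 0.424]
wrist_force: [-0.8, -0.3, 0.0]
width: 0.0565
t 10.225 p [ 0.5779 -0.0964  0.1545] rpy [-1.7995e+02  1.5000e-01  2.4290e+01] F [-0.8 -0.3  0. ] T [0.03 0.   0.03] w 0.0565 j [-0.26  0.19  1.38 -0.    1.57  0.89]
units dxyz [ 0.31 -0.01  1.78] r [-0.01  0.03 -0.06]
```

```bash
python3 -m inch '[{"grip":0.6,"dx":0.3,"dy":0,"dz":0.5,"rx":0,"ry":0,"rz":0},{"grip":0.6,"dx":0,"dy":0,"dz":0.6,"rx":0,"ry":0,"rz":0},{"grip":0.6,"dx":0,"dy":0,"dz":0.5,"rx":0,"ry":0,"rz":0},{"grip":0.6,"dx":0,"dy":0,"dz":0.1,"rx":0,"ry":0,"rz":0}]'
python3 go.py .5847 -.0931 .110 24.6
```

```text
time: 10.72
tool_pos: [0.5824, -0.0934, 0.1063]
ee_rot: [-3.138, 0.007, 0.423]
wrist_force: [-0.2, -0.1, 0.3]
width: 0.056
t 10.725 p [ 0.5824 -0.0934  0.1063] rpy [-179.78    0.39   24.23] F [-0.2 -0.1  0.3] T [-0.05 -0.05 -0.03] w 0.056 j [-0.25  0.23  1.44 -0.    1.48  0.89]
units dxyz [ 0.09  0.03 -0.15] r [-0.05  0.08 -0.07]
```

```bash
python3 -m inch '[{"grip":0,"dx":0.09,"dy":0.03,"dz":-0.15,"rx":0,"ry":0,"rz":0},{"grip":0,"dx":0,"dy":0,"dz":0,"rx":0,"ry":0,"rz":0},{"grip":0,"dx":0,"dy":0,"dz":0,"rx":0,"ry":0,"rz":0},{"grip":0,"dx":0,"dy":0,"dz":0,"rx":0,"ry":0,"rz":0}]'
python3 go.py .5847 -.0931 .110 24.6
python3 - <<'E'
from h import *
s=cams.snapshot("scene"); save(s,"pics/s5.png",(250,100,410,250),5)
E
```

```text
time: 11.22
tool_pos: [0.5859, -0.0935, 0.112]
ee_rot: [-3.14, 0.004, 0.423]
wrist_force: [-0.2, 0.3, -0.5]
width: 0.024
t 11.225 p [ 0.5859 -0.0935  0.112 ] rpy [-179.9     0.26   24.22] F [-0.2  0.3 -0.5] T [-0.07  0.05 -0.01] w 0.024 j [-0.25  0.23  1.42 -0.    1.49  0.9 ]
units dxyz [-0.04 -0.03  0.08] r [-0.02  0.05 -0.08]
```

View pics/s5.png

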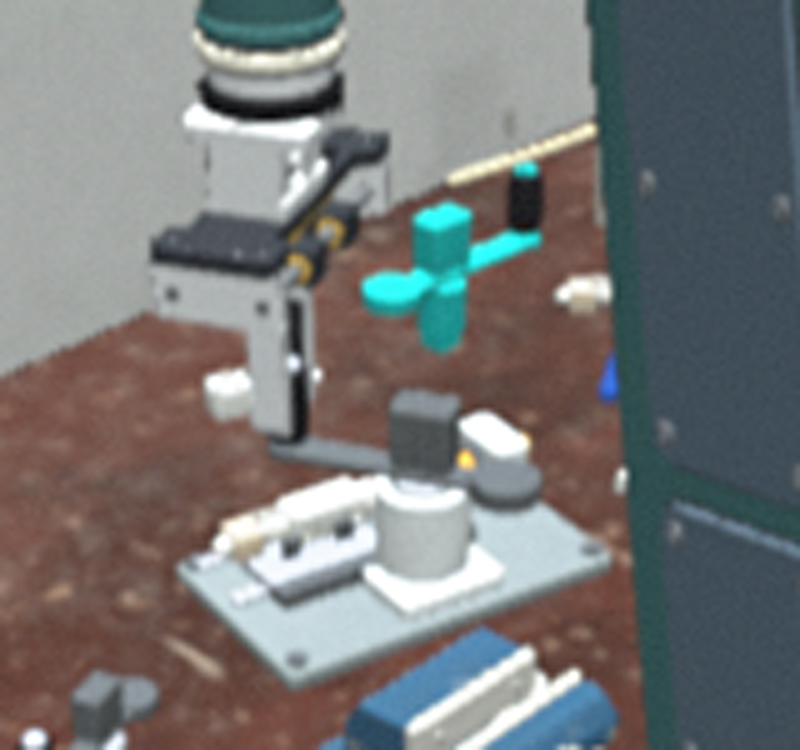

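Grip sleeve held (24 mm). Planning the arc.

```bash
cat > arc.py <<'E'
import sys
from h import *
C=np.array([.512,-.1265]); n=int(sys.argv[1]); a=np.radians(float(sys.argv[2])); yaw0=24.3
o=robot.get_obs(); p=o["tool_pos"]; M=R.from_euler("xyz",o["ee_rot"]).as_matrix()
d=p[:2]-C; th=np.arctan2(d[1],d[0])
print("t",round(o["time"],2),"p",p.round(4),"rpy",np.degrees(o["ee_rot"]).round(1),"F",o["wrist_force"].round(1),"w",round(o["width"],4),"r",round(np.hypot(*d),4),"angle",np.degrees(th).round(1))
q=p.copy()
for i in range(n):
    th-=a; x=np.r_[C+.08*np.array([np.cos(th),np.sin(th)]),.110]
    print((M.T@(x-q)/.025).round(2)); q=x
print("r",((R.from_matrix(M).inv()*R.from_euler("xyz",[np.pi,0,np.radians(yaw0)])).as_rotvec()/np.radians(5)).round(2))
E
python3 arc.py 6 8
```

```text
t 11.28 p [ 0.5859 -0.0935  0.112 ] rpy [-179.9    0.3   24.2] F [-0.   0.7  0.2] w 0.0233 r 0.081 angle 24.1
[-0.07  0.45  0.08]
[-0.09  0.44 -0.  ]
[-0.15  0.42 -0.  ]
[-0.21  0.39  0.  ]
[-0.26  0.36  0.  ]
[-0.31  0.32  0.  ]
r [-0.02  0.05 -0.02]
```

```bash
python3 -m inch '[{"grip":0,"dx":-0.07,"dy":0.45,"dz":0.08,"rx":0,"ry":0,"rz":0},{"grip":0,"dx":-0.09,"dy":0.44,"dz":0,"rx":0,"ry":0,"rz":0},{"grip":0,"dx":-0.15,"dy":0.42,"dz":0,"rx":0,"ry":0,"rz":0},{"grip":0,"dx":-0.2,"dy":0.4,"dz":0,"rx":0,"ry":0,"rz":0}]'
python3 arc.py 6 8
```

```text
time: 11.78
tool_pos: [0.5942, -0.1337, 0.1114]
ee_rot: [-3.13, -0.005, 0.426]
wrist_force: [1.7, 5.3, 2.4]
width: 0.0236
t 11.78 p [ 0.5942 -0.1337  0.1114] rpy [-179.4   -0.3   24.4] F [1.7 5.3 2.4] w 0.0236 r 0.0825 angle -5.0
[-0.33  0.32  0.05]
[-0.3   0.33 -0.01]
[-0.34  0.29 -0.  ]
[-0.38  0.24 -0.  ]
[-0.41  0.19 -0.  ]
[-0.43  0.13 -0.  ]
r [-0.13 -0.05  0.03]
```

```bash
python3 -m inch '[{"grip":0,"dx":-0.32,"dy":0.34,"dz":0.05,"rx":-0.1,"ry":-0.05,"rz":0},{"grip":0,"dx":-0.32,"dy":0.34,"dz":0,"rx":0,"ry":0,"rz":0},{"grip":0,"dx":-0.36,"dy":0.3,"dz":0,"rx":0,"ry":0,"rz":0},{"grip":0,"dx":-0.4,"dy":0.25,"dz":0,"rx":0,"ry":0,"rz":0},{"grip":0,"dx":-0.43,"dy":0.2,"dz":0,"rx":0,"ry":0,"rz":0}]'
python3 arc.py 6 8
```

```text
time: 12.4
tool_pos: [0.5702, -0.1843, 0.1109]
ee_rot: [-3.133, -0.012, 0.427]
wrist_force: [2.2, 6.0, 1.8]
width: 0.0238
t 12.4 p [ 0.5702 -0.1843  0.1109] rpy [-179.5   -0.7   24.5] F [2.2 6.  1.8] w 0.0238 r 0.082 angle -44.8
[-0.46  0.05  0.03]
[-0.44  0.07 -0.01]
[-0.45  0.01 -0.01]
[-0.44 -0.06 -0.  ]
[-0.43 -0.12 -0.  ]
[-0.41 -0.18 -0.  ]
r [-0.1  -0.14  0.04]
```

```bash
python3 -m inch '[{"grip":0,"dx":-0.48,"dy":0.06,"dz":0.03,"rx":-0.1,"ry":-0.14,"rz":0},{"grip":0,"dx":-0.47,"dy":0.07,"dz":0,"rx":0,"ry":0,"rz":0},{"grip":0,"dx":-0.47,"dy":0.01,"dz":0,"rx":0,"ry":0,"rz":0},{"grip":0,"dx":-0.46,"dy":-0.06,"dz":0,"rx":0,"ry":0,"rz":0},{"grip":0,"dx":-0.44,"dy":-0.12,"dz":0,"rx":0,"ry":0,"rz":0}]'
python3 arc.py 6 8
python3 - <<'E'
from h import *
s=cams.snapshot("scene"); save(s,"pics/s6.png",(250,100,410,250),5)
E
```

```text
time: 13.02
tool_pos: [0.5197, -0.2072, 0.1107]
ee_rot: [-3.142, -0.013, 0.428]
wrist_force: [5.4, 6.1, 1.2]
width: 0.0238
t 13.03 p [ 0.5197 -0.2072  0.1107] rpy [-180.    -0.8   24.5] F [5.4 6.1 1.2] w 0.0238 r 0.081 angle -84.5
[-0.4  -0.21  0.02]
[-0.38 -0.23 -0.01]
[-0.35 -0.28 -0.  ]
[-0.3  -0.33 -0.  ]
[-0.26 -0.37 -0.  ]
[-0.2 -0.4 -0. ]
r [-0.   -0.15  0.04]
```

View pics/s6.png

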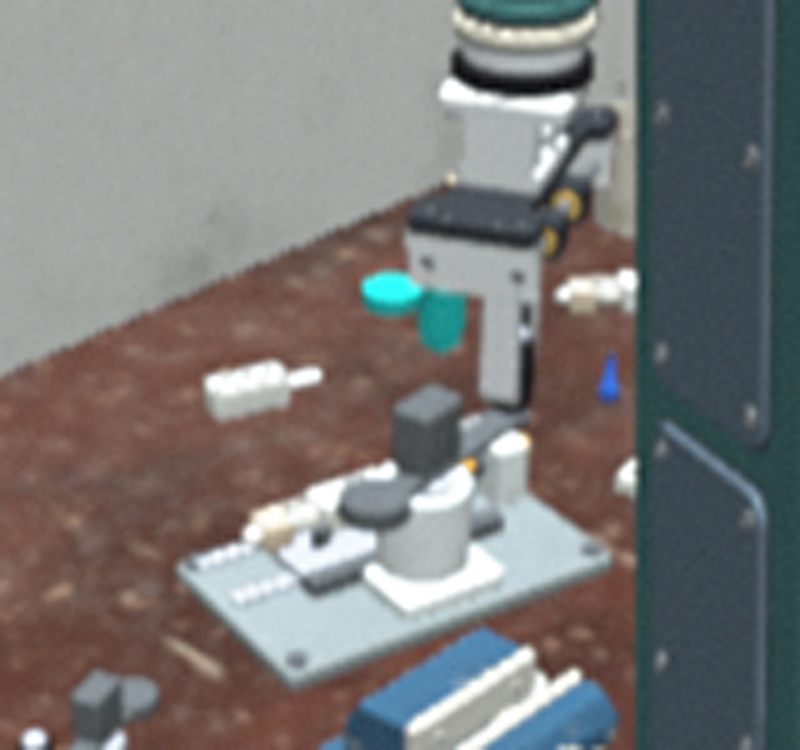

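The carriage is moving toward the nozzle and the crank is still seated. Continuing.

```bash
python3 -m inch '[{"grip":0,"dx":-0.42,"dy":-0.21,"dz":0.02,"rx":0,"ry":-0.15,"rz":0},{"grip":0,"dx":-0.4,"dy":-0.24,"dz":0,"rx":0,"ry":0,"rz":0},{"grip":0,"dx":-0.36,"dy":-0.29,"dz":0,"rx":0,"ry":0,"rz":0},{"grip":0,"dx":-0.31,"dy":-0.34,"dz":0,"rx":0,"ry":0,"rz":0},{"grip":0,"dx":-0.26,"dy":-0.38,"dz":0,"rx":0,"ry":0,"rz":0}]'
python3 arc.py 6 8
```

```text
time: 13.7
tool_pos: [0.47, -0.1946, 0.1108]
ee_rot: [3.129, -0.018, 0.427]
wrist_force: [7.2, 1.0, -0.4]
width: 0.0238
t 13.7 p [ 0.47   -0.1946  0.1108] rpy [179.3  -1.   24.5] F [ 7.2  1.  -0.4] w 0.0238 r 0.08 angle -121.6
[-0.22 -0.39  0.02]
[-0.17 -0.41 -0.01]
[-0.11 -0.43 -0.01]
[-0.05 -0.44 -0.01]
[ 0.02 -0.45 -0.01]
[ 0.08 -0.44 -0.  ]
r [ 0.15 -0.2   0.03]
```

```bash
python3 -m inch '[{"grip":0,"dx":-0.22,"dy":-0.41,"dz":0.02,"rx":0.15,"ry":-0.2,"rz":0},{"grip":0,"dx":-0.17,"dy":-0.43,"dz":0,"rx":0,"ry":0,"rz":0},{"grip":0,"dx":-0.11,"dy":-0.45,"dz":0,"rx":0,"ry":0,"rz":0},{"grip":0,"dx":-0.05,"dy":-0.46,"dz":0,"rx":0,"ry":0,"rz":0},{"grip":0,"dx":0.02,"dy":-0.46,"dz":0,"rx":0,"ry":0,"rz":0}]'
python3 arc.py 6 8
```

```text
time: 14.32
tool_pos: [0.4414, -0.1623, 0.1111]
ee_rot: [3.107, -0.009, 0.423]
wrist_force: [2.5, -5.0, -0.8]
width: 0.0237
t 14.32 p [ 0.4414 -0.1623  0.1111] rpy [178.   -0.5  24.2] F [ 2.5 -5.  -0.8] w 0.0237 r 0.0792 angle -153.1
[-0.02 -0.45  0.03]
[ 0.07 -0.44 -0.01]
[ 0.13 -0.43 -0.01]
[ 0.19 -0.4  -0.01]
[ 0.25 -0.37 -0.01]
[ 0.29 -0.34 -0.01]
r [ 0.4  -0.1  -0.01]
```

```bash
python3 -m inch '[{"grip":0,"dx":0,"dy":-0.48,"dz":0.03,"rx":0.4,"ry":-0.1,"rz":0},{"grip":0,"dx":0.07,"dy":-0.48,"dz":0,"rx":0.1,"ry":0,"rz":0},{"grip":0,"dx":0.13,"dy":-0.46,"dz":0,"rx":0.1,"ry":0,"rz":0},{"grip":0,"dx":0.2,"dy":-0.42,"dz":0,"rx":0.1,"ry":0,"rz":0},{"grip":0,"dx":0.25,"dy":-0.38,"dz":0,"rx":0.1,"ry":0,"rz":0}]'
python3 arc.py 6 8
python3 - <<'E'
from h import *
s=cams.snapshot("scene"); save(s,"pics/s7.png",(250,100,410,250),5)
E
```

```text
time: 14.95
tool_pos: [0.4334, -0.1227, 0.1114]
ee_rot: [3.139, 0.013, 0.417]
wrist_force: [-3.4, -5.7, 2.9]
width: 0.0236
t 14.95 p [ 0.4334 -0.1227  0.1114] rpy [179.8   0.7  23.9] F [-3.4 -5.7  2.9] w 0.0236 r 0.0787 angle 177.2
[ 0.18 -0.41  0.05]
[ 0.28 -0.35 -0.  ]
[ 0.32 -0.31 -0.01]
[ 0.36 -0.26 -0.01]
[ 0.4  -0.21 -0.01]
[ 0.42 -0.15 -0.01]
r [ 0.03  0.15 -0.09]
```

View pics/s7.png

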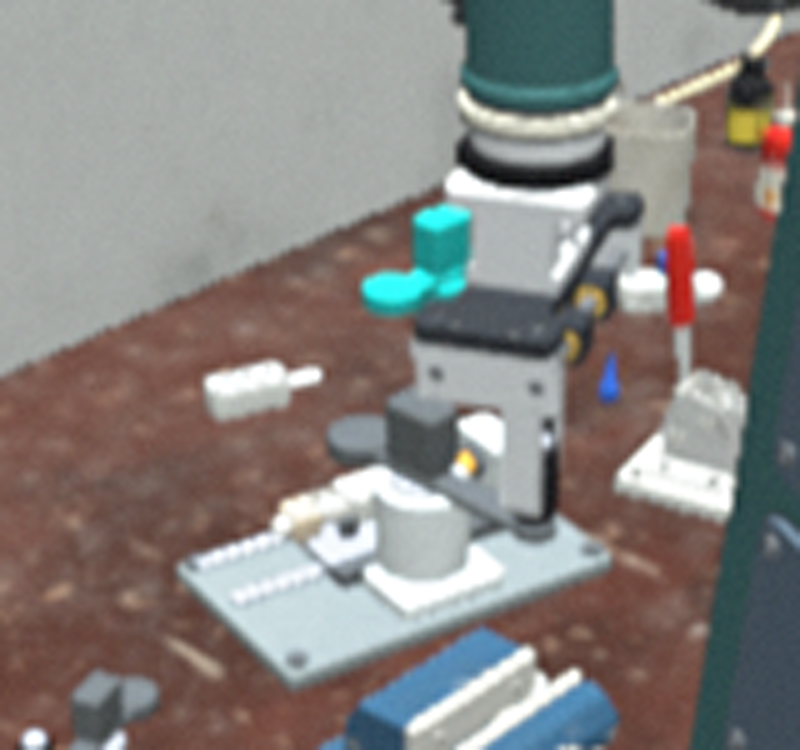

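```bash
python3 -m inch '[{"grip":0,"dx":0.2,"dy":-0.43,"dz":0.05,"rx":0,"ry":0.15,"rz":0},{"grip":0,"dx":0.29,"dy":-0.37,"dz":0,"rx":0,"ry":0,"rz":0},{"grip":0,"dx":0.33,"dy":-0.33,"dz":0,"rx":0,"ry":0,"rz":0}]'
python3 arc.py 6 6
```

```text
time: 15.38
tool_pos: [0.4389, -0.0948, 0.1109]
ee_rot: [3.126, 0.01, 0.413]
wrist_force: [-2.3, -4.0, 3.0]
width: 0.0239
t 15.38 p [ 0.4389 -0.0948  0.1109] rpy [179.1   0.6  23.6] F [-2.3 -4.   3. ] w 0.0239 r 0.0797 angle 156.5
[ 0.25 -0.22  0.03]
[ 0.28 -0.19 -0.01]
[ 0.3  -0.16 -0.01]
[ 0.31 -0.12 -0.  ]
[ 0.32 -0.09 -0.  ]
[ 0.33 -0.06 -0.  ]
r [ 0.17  0.11 -0.13]
```

```bash
python3 -m inch '[{"grip":0,"dx":0.26,"dy":-0.24,"dz":0.03,"rx":0.17,"ry":0.1,"rz":-0.1},{"grip":0,"dx":0.29,"dy":-0.2,"dz":0,"rx":0,"ry":0,"rz":0}]'
python3 arc.py 4 6
```

```text
time: 15.62
tool_pos: [0.4471, -0.0795, 0.1108]
ee_rot: [3.139, 0.003, 0.423]
wrist_force: [-3.8, -8.2, 1.8]
width: 0.024
t 15.62 p [ 0.4471 -0.0795  0.1108] rpy [179.9   0.2  24.3] F [-3.8 -8.2  1.8] w 0.024 r 0.0801 angle 144.1
[ 0.3  -0.15  0.03]
[ 0.31 -0.12 -0.  ]
[ 0.32 -0.09 -0.  ]
[ 0.33 -0.05 -0.  ]
r [ 0.03  0.04 -0.01]
```

```bash
python3 -m inch '[{"grip":0,"dx":0.32,"dy":-0.17,"dz":0.02,"rx":0,"ry":0,"rz":0},{"grip":0,"dx":0.32,"dy":-0.13,"dz":0,"rx":0,"ry":0,"rz":0}]'
python3 arc.py 4 6
```

```text
time: 15.88
tool_pos: [0.4506, -0.0746, 0.1103]
ee_rot: [3.128, 0.033, 0.422]
wrist_force: [-16.3, -17.6, 10.5]
width: 0.0235
t 15.88 p [ 0.4506 -0.0746  0.1103] rpy [179.2   1.9  24.2] F [-16.3 -17.6  10.5] w 0.0235 r 0.0804 angle 139.8
[ 0.32 -0.11 -0.  ]
[ 0.32 -0.1  -0.01]
[ 0.33 -0.06 -0.01]
[ 0.33 -0.03 -0.01]
r [ 0.16  0.38 -0.02]
```

```bash
python3 -m inch '[{"grip":0,"dx":0.3,"dy":-0.14,"dz":0,"rx":0,"ry":0.2,"rz":0}]'
python3 arc.py 1 6
python3 - <<'E'
from h import *
w=cams.snapshot("wrist"); save(w,"pics/w8.png",None,1.25)
t=cams.snapshot("top"); save(t,"pics/t8.png",(270,150,410,260),5)
E
```

```text
time: 16.0
tool_pos: [0.4511, -0.074, 0.1101]
ee_rot: [3.121, 0.034, 0.422]
wrist_force: [-16.7, -20.0, 10.9]
width: 0.0238
t 16.0 p [ 0.4511 -0.074   0.1101] rpy [178.8   1.9  24.2] F [-16.7 -20.   10.9] w 0.0238 r 0.0803 angle 139.2
[ 0.32 -0.11 -0.01]
r [ 0.24  0.39 -0.03]
```

View pics/w8.png

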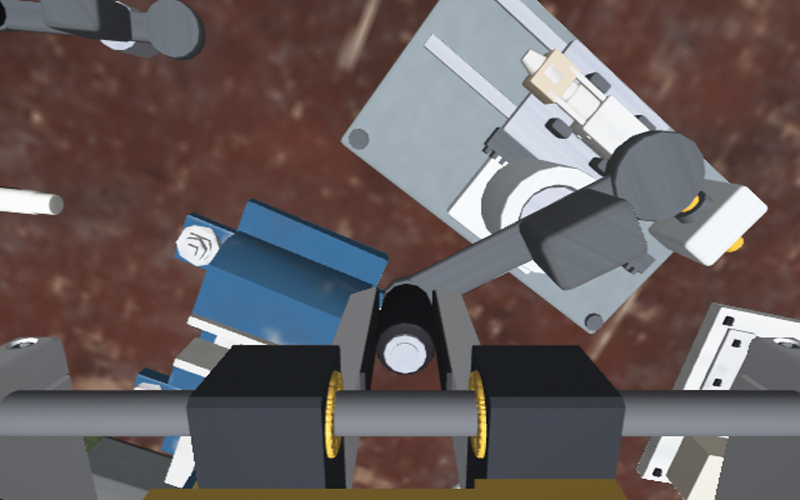

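View pics/t8.png

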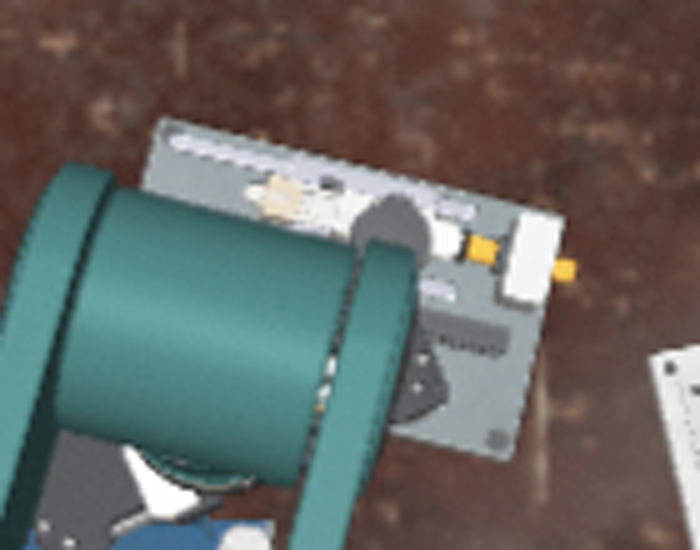

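The top view shows the valve nose touching the brass nozzle (crop 465,245) and the force jumped to about 26 N: it is at the stop. Relaxing, opening a little and lifting straight up.

```bash
python3 -m inch '[{"grip":0,"dx":0,"dy":0,"dz":0,"rx":0,"ry":0,"rz":0},{"grip":0.45,"dx":0,"dy":0,"dz":0,"rx":0,"ry":0,"rz":0},{"grip":0.45,"dx":0,"dy":0,"dz":0,"rx":0,"ry":0,"rz":0},{"grip":0.45,"dx":0,"dy":0,"dz":0,"rx":0,"ry":0,"rz":0}]'
python3 go.py .4511 -.074 .2 24.3
```

```text
time: 16.6
tool_pos: [0.45, -0.0719, 0.1083]
ee_rot: [3.128, 0.035, 0.423]
wrist_force: [0.8, -0.3, -0.1]
width: 0.0421
t 16.6 p [ 0.45   -0.0719  0.1083] rpy [179.21   2.02  24.21] F [ 0.8 -0.3 -0.1] T [-0.    0.02  0.01] w 0.0421 j [-0.26 -0.06  1.74 -0.03  1.48  0.89]
units dxyz [-0.12  0.15 -3.66] r [ 0.16  0.4  -0.02]
```

```bash
python3 -m inch '[{"grip":0.45,"dx":0.05,"dy":0,"dz":-0.5,"rx":0,"ry":0,"rz":0},{"grip":0.45,"dx":0,"dy":0,"dz":-0.8,"rx":0,"ry":0.1,"rz":0},{"grip":0.45,"dx":0,"dy":0,"dz":-0.9,"rx":0,"ry":0.2,"rz":0},{"grip":0.45,"dx":0,"dy":0,"dz":-0.9,"rx":0,"ry":0,"rz":0},{"grip":0.45,"dx":0,"dy":0,"dz":-0.9,"rx":0,"ry":0,"rz":0},{"grip":0.45,"dx":-0.5,"dy":0,"dz":-0.9,"rx":0,"ry":0,"rz":0},{"grip":0.45,"dx":-0.8,"dy":0,"dz":-0.5,"rx":0,"ry":0,"rz":0},{"grip":0.45,"dx":-0.8,"dy":0,"dz":0,"rx":0,"ry":0,"rz":0},{"grip":0.45,"dx":0,"dy":0,"dz":0,"rx":0,"ry":0,"rz":0}]'
python3 - <<'E'
from h import *
w=cams.snapshot("wrist"); save(w,"pics/w9.png",None,1.25)
s=cams.snapshot("scene"); save(s,"pics/s9.png",(250,100,410,250),5)
for q,z in [("crank_hub",.106),("crank_grip",.110)]: print(q,[(r["score"],r["pixel"],at(w,r["pixel"],z).round(4)) for r in spotter.place_of(w,q)])
t=cams.snapshot("top"); save(t,"pics/t9.png")
E
```

```text
time: 17.73
tool_pos: [0.4056, -0.0901, 0.2629]
ee_rot: [3.118, -0.01, 0.425]
wrist_force: [0.0, -0.8, 0.4]
width: 0.0422
crank_hub [(0.74, [400.6, 103.0], array([ 0.5124, -0.1232,  0.106 ])), (0.7, [181.1, 6.3], array([0.5051, 0.0858, 0.106 ]))]
crank_grip [(0.74, [120.1, 0.9], array([0.4873, 0.1315, 0.11  ])), (0.65, [329.8, 148.9], array([ 0.4474, -0.0805,  0.11  ]))]
```

View pics/w9.png

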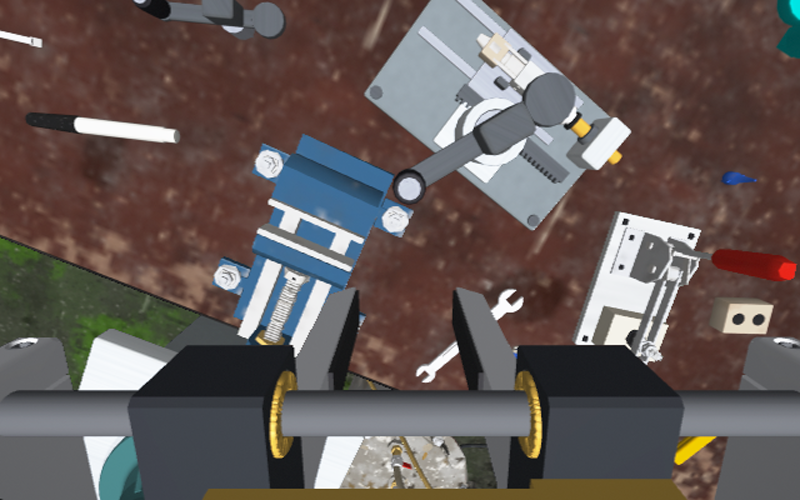

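View pics/s9.png

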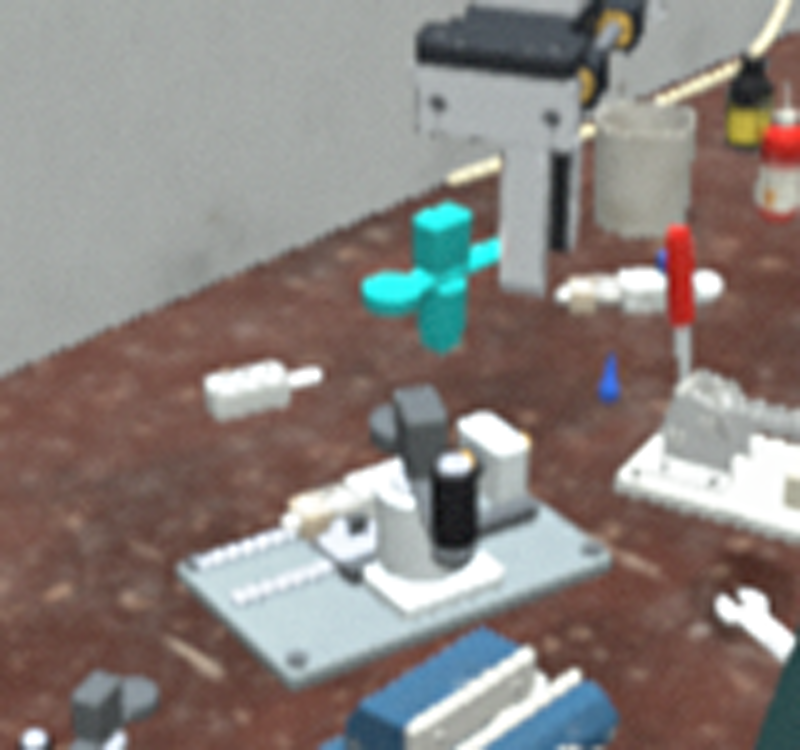

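View pics/t9.png

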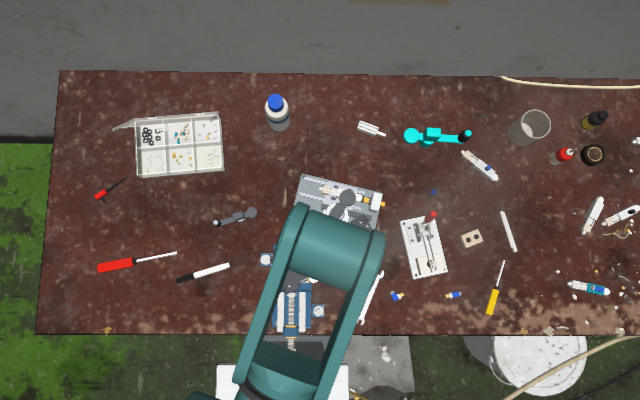

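```bash
python3 - <<'E'
from h import *
s=cams.snapshot("scene"); S=lambda x,y:(250+x/5,100+y/5)
# carriage/valve shift by template match between s5 (start) and now
a=cv2.imread("pics/s5.png"); b=cv2.imread("pics/s9.png")
for box in [(210,500,290,560)]:
    x0,y0,x1,y1=box; m=cv2.matchTemplate(b[470:600,200:420],a[y0:y1,x0:x1],cv2.TM_CCOEFF_NORMED); _,v,_,l=cv2.minMaxLoc(m)
    p0=S((x0+x1)/2,(y0+y1)/2); p1=S(200+l[0]+(x1-x0)/2,470+l[1]+(y1-y0)/2)
    for z in(.035,.045): 
        d=at(s,p1,z)-at(s,p0,z); print(v,l,d.round(4),np.hypot(*d[:2]))
f=s["frame"][:,:,::-1][175:225,295:365]; cv2.imwrite("pics/z.png",cv2.resize(f,None,fx=11,fy=11,interpolation=cv2.INTER_CUBIC))
E
```

```text
0.9863884449005127 (78, 7) [-0.0105 -0.0434  0.    ] 0.044681817694960366
0.9863884449005127 (78, 7) [-0.0104 -0.0427  0.    ] 0.04398932043109359
```

View pics/z.png

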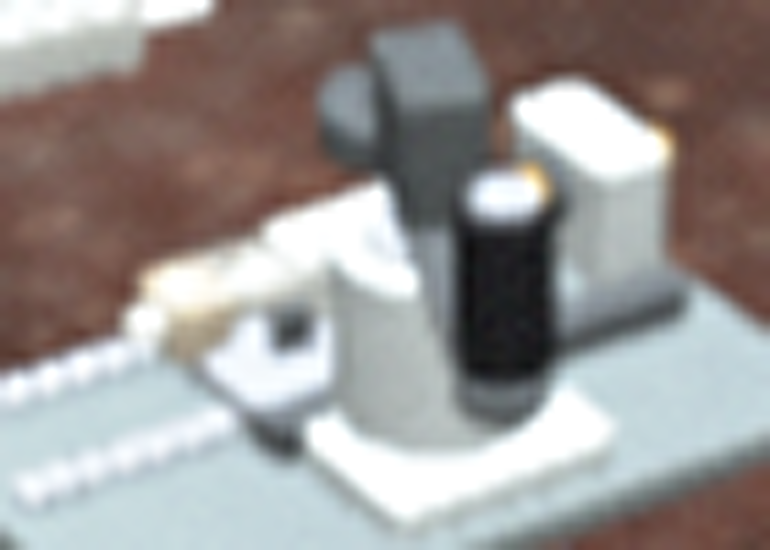

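```bash
python3 -c "
from bench import robot
print(robot.close_job(), robot.get_obs()['time'])"
```

```text
the job is handed in; nothing more can be done
the job is handed in; nothing more can be done
```

The job is done and handed in at about 18 s of the 61 s. The crank is seated, and the valve is up against the nozzle at the carriage's stop.

- **Seating:** I gripped the hub of the large grey crank in the jig and pressed it down with about 13–20 N. I turned it counter-clockwise in small steps. It dropped about 14 mm after roughly 33° and stayed firm under pressure.
- **Winding:** I took the spinning grip and wound about 244° clockwise, until the force rose from about 6 N to 26 N at the stop. Then I let go and lifted clear.
- **Last checks:** Image matching puts the carriage travel at 44.0–44.7 mm, against 44 mm expected. Before I let go, the top view showed the valve nose against the nozzle. The hub height in the picture fits a fully home crank, and the things around the jig appear unmoved. The robot touched nothing at the end.
- **Disagreement:** After release the camera put the grip at about 144°, while the tool had read 139° under load. That is within the crank's play and the measuring error, and the carriage had still moved its full travel.

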